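# Snap a capped sample tube into the free clips of a tilted tube mixer

### The arm

A 6-joint arm with a two-finger parallel gripper is mounted at the origin on a cart in front of the work surface, level with it; the furniture and walls round the work are solid. World frame = base frame: x ahead of the robot, y to its left, z up, the work surface at z = 0. Lengths are in m, angles in rad, forces in N, time in s.
With the tool pointing down it reaches from about 0.375 to 0.9 m from the base axis. Payload 3.1 kg.
Tool frame: the origin (TCP) lies midway between the tips of the shut fingers; the grasp point (between the pads) lies 19 mm behind it; x points along the fingers, z is the direction in which the jaws open and shut, and the axes are right-handed (so a half turn about x gives the same grasp; the last joint's range is limited). The gripper opens to 85 mm and grips with 20 to 120 N. Pads are 22 mm wide; open, the fingers measure 114 mm over their backs; the gripper's body (76 mm by 85 mm) begins 54 mm behind the grasp point. The pads swing forward as they close: fully open they stand 13 mm farther back than shut.
Start: joints at [-1.508, 0.527, 1.433, -0, 1.181, -0.178], TCP at [0.15, -0.607, 0.231] pointing down, gripper open.
Joint ranges: [-3.08, 3.08], [-0.75, 2.2], [0.22, 2.44], [-1.43, 4.57], [0, 2.65], [-2.85, 2.85]. Speed limits (rad/s): [2.79, 2.79, 3.14, 3.14, 3.14, 3.14].

### API

Orientations are given as a unit quaternion [x, y, z, w].
In Python, from station import status, snapshot, camera_params, ticket gives the robot as it stands.
- The arm moves only by the tool arm_command, never from a script. Its argument "series" is a list that holds one entry, the list of rows, each a list of 4 numbers: the shift along the tool's x, y, z in mm, then the turn about the tool's x in rad. A call has 1 to 10 rows; each row shifts and turns the commanded pose from where the row before left it, along the tool's axes as they then stand; what a row does not reach is not made up. A row lasts 1/10 s, in which the tool goes at most 50 mm and 8.59 degrees, less where a joint would pass 70% of its speed; a pose out of reach is approached as far as the arm can. A call is refused whole if a number of a shift passes 50 or a number of a turn 0.15, either way. A call with a gripper value outside its range is refused whole. "jaw" is the opening in per cent of the stroke, from 0 (shut) to 100 (fully open), set as the call begins (left out, the last holds). The fingers move at their own pace and stop on an object; "force" is the grip in N (left out, the last holds). Time passes only in rows, so rows that do not move let the fingers close. It gives the time, the measured TCP pose, the force and the opening at its end, in the units of the state.
- status.sense(): the state, without advancing time (a new reading comes with each control period).
- snapshot(name): name is "scene" or "top" or "wrist"; returns the picture (384x512x3 uint8, red, green, blue); there is no depth.
- camera_params(name): a dict with "fovy" (degrees; the focal length in pixels is half the picture's height over the tangent of half this angle, whatever the lens; pixels are square), "cx", "cy" (the principal point, pixels), "extrinsics" (4x4, takes a point from camera to world coordinates); the wrist camera has in their place "mount" (4x4, takes a point from camera to tool coordinates, whose origin is the TCP and whose axes are the tool frame's). Camera axes: x right, y down, z forward; pixel columns grow to the right and rows downward; lengths in m; the calibration is good to about 2 mm. The wrist camera is an equidistant fisheye: a pixel r from the principal point sees the ray r / f radians off the axis. A picture is of the moment at which its call begins: read the wrist's pose just before it. camera_params takes no time and is no camera call.
- ticket.sign_off(): hands the job in, once; it reports no verdict.
The state is a dict: "t": time; "q": joint angles; "qd": joint speeds; "tau": joint torques, N m; "tcp_pos": TCP position; "tool_rot": TCP orientation; "force": force on the tool from outside, world axes, zero at the start; "ft_torque": the same for the moment, N m; "finger_gap": opening from 0.0 (shut) to 1.0 (fully open).
Only numpy, scipy, OpenCV 4.12 (cv2) and the standard library are available. Lean on these libraries where they do the work, as an engineer would, in place of code of your own. Each camera call takes 0.05 s, during which the arm holds its last target. There are 200 camera calls.

### The job

Load the loose green-capped sample tube into the free middle place of the tube mixer, its cap to the same side as the caps of the two tubes already there and its middle half-way between the two spring clips. Lay it square over the clip mouths along the tilt of the platform and press it straight in until both clips have snapped around it and it sits fully home; the clip rail rides on rubber buffers and gives under the push, so go by the force and never press so hard that the rail is driven down to its stop. Let go of the tube and leave everything else on the bench as it stands.

Things in the scene. Friction and masses are not known exactly. Their poses are not given: they have to be found in the camera images.
- tube_mid (a point): Middle of the loose sample tube, on its axis. Pale round tube, 16 mm thick, 125 mm long over all, about 30 g, white label; it starts lying on the bench, axis 8 mm up. Its y axis points along the tube to the green cap. The plain body reaches from 62 mm behind this point to 40 mm ahead; the eight-sided cap (17 mm across) is the last 20 mm. Grasp across the body at this point.
- tube_cap (a point): Centre of the green cap of the loose tube, 52.5 mm from its middle along the tube's y axis.
- seat (a point): The free place: where the middle of the tube lies when fully home, half-way between the two clips; it moves with the clip rail. y runs along the seated tube to the side where the cap belongs (away from the robot); z is square to the tilted platform, out of the clip mouths (up and to the left): press along -z; x runs up the slope. A tube laid over the clips first touches their necks with its axis at z = 14 mm.
- clip_far (a point): The far clip, on the cap's side, at y = +30 mm from the seat, on the seated tube's axis. A pair of steel spring fingers, 10 mm wide along the tube; its neck, 9 mm wide at rest, is 7 mm out from the seated axis and its flared mouth 27 mm wide at 16 mm out.
- clip_near (a point): The near clip, equal, at y = -30 mm from the seat. Between the clips (50 mm) there is only an 11 mm wide bar with its top 22 mm below the seated axis, and the platform plate 50 mm below it, so gripper fingers on either side of the tube have room there, also when the rail sinks.
- tube_below (a point): Middle of the loaded, fixed tube with the blue cap, 64 mm down the slope from the seat, parallel, same size and same clips. 48 mm are free between it and the tube that you load: let go by opening the fingers only a little.
- tube_above (a point): Middle of the loaded, fixed tube with the red cap, 64 mm up the slope from the seat, parallel.
- mixer: White housing of the tube mixer, fixed to the bench: 150 mm (its x) by 224 mm (its y), 40 mm high, origin under its centre. A cheek at each end (y = 98 mm) carries the axle of the grey platform 105 mm above the bench; the platform plate is 186 by 166 mm.
- platform (a joint): Tilt of the mixer's platform in rad: 0 is level, positive leans its face to the robot's left (0.40 to 0.68 at the start). Its gear holds it fast.
- clip_rail (a joint): How far the free clip rail is pressed down on its rubber buffers, in m: 0 at rest, 0.0225 at its stop; 1 mm for each 1 N. The two clips together need 8 to 15 N, depending on friction, to snap around the tube; the push then drops suddenly. A push of 17 N after that sinks the rail 17 mm and does no harm; beyond 21.5 mm (21.5 N) it counts as driven to its stop.
- tweezers: steel forceps lying flat on the bench, 126 x 14 mm, 10 mm high; origin under their middle. A bystander: leave it alone.
- tape: roll of masking tape lying flat, 104 mm across, 24 mm high; origin under its centre. A bystander.
- marker: black marker pen lying on the white pad at the right, 138 mm long; origin under its middle. A bystander.
Not all that is in view belongs to the job. Leave any orange look-alike of the part that bears tube_mid alone.

How it is judged:
On the way, in this order (a step that is already met when the one before it is completed fails the run):
1. the tube is picked up off the bench (height (world z) of tube_mid above 0.05 m), for 0.2 s.
2. the tube is snapped home in both clips, cap on the far side (x of tube_mid in the frame of seat between -0.0025 and 0.0025 m and z of tube_mid in the frame of seat between -0.002 and 0.002 m and y of tube_mid in the frame of seat between -0.007 and 0.007 m and angle between the y axis of tube_mid and the y axis of seat, either way round below 0.06 rad and y of tube_cap in the frame of seat above 0.04 m), for 0.2 s.
At the end, for the whole second after the job is handed in: The tube lies home in both clips of the middle place: its middle within 2 mm of the seat height, 2.5 mm across and 7 mm along the clips, its axis within 0.06 rad of the rail's, its cap on the same side as the other caps; it is let go and the rail has sprung back (under 4 mm) (all of step 2 and value of joint clip_rail below 0.004 m); the robot touches nothing.
It fails at once if the clip rail is driven to its stop (pressed more than 21.5 mm) (value of joint clip_rail above 0.0215 m).
It fails at once if a bystander (forceps, tape or marker) is pushed aside by more than 20 mm (distance of any of tweezers, tape, marker from where it was at the start of the episode above 0.02 m).
It also fails if it takes over 40 s, if anything falls off the work surface, if the arm or the gripper's body presses on something with over 40 N, if the wrist force passes 120 N, or if a joint passes its speed limit or range.

## Working session

There is one attempt and no reset: what is moved stays moved. The work goes in short steps, Python scripts to look and compute and a tool call to move; the robot and the scene stay as the last step left them, time stands still between calls to the robot, and variables do not carry over. Pictures are saved under pics/ and viewed, about 8 in all and at most 12, crops included, and the job is handed in when it is done.

Besides the shell and the picture viewer there is one more tool, called after ">>>" as name(argument=value, ...) on one line, values as JSON. arm_command: Moves the arm, as the interface text tells. Its arguments: {"type":"object","properties":{"series":{"type":"array"},"jaw":{"type":"number"},"force":{"type":"number"}},"required":["series"]}

```bash
mkdir -p pics; ls; python3 - <<'E'
from station import status, snapshot, camera_params
import cv2, numpy as np
np.set_printoptions(precision=4,suppress=True)
s=status.sense(); print(s)
for n in ("scene","top","wrist"):
    p=camera_params(n); print(n,p)
a=snapshot("scene");b=snapshot("top")
cv2.imwrite("pics/scene0.png",a[:,:,::-1]);cv2.imwrite("pics/top0.png",b[:,:,::-1])
E
```

```text
pics
{'t': 0.0, 'q': array([-1.5075,  0.5285,  1.4339, -0.    ,  1.1814, -0.1785]), 'qd': array([ 0.0015,  0.0004, -0.    , -0.0001, -0.0004, -0.0008]), 'tau': array([  0.0003, -44.2344, -17.8022,  -0.0002,   0.0085,  -0.    ]), 'tcp_pos': array([ 0.1496, -0.6061,  0.2303]), 'tool_rot': array([ 0.4366,  0.5572, -0.4355,  0.5561]), 'force': array([ 0.1192,  1.1183, -0.0609]), 'ft_torque': array([-0.0213, -0.0407, -0.0101]), 'finger_gap': 0.9998780346580007}
scene {'fovy': 52.337486688969534, 'cx': 247.6664339871013, 'cy': 195.6422442721062, 'extrinsics': array([[-0.8175, -0.3212,  0.478 , -0.0166],
       [-0.5758,  0.4724, -0.6673,  0.7315],
       [-0.0115, -0.8208, -0.5711,  0.7695],
       [ 0.    ,  0.    ,  0.    ,  1.    ]])}
top {'fovy': 43.60064529692097, 'cx': 249.91877932032497, 'cy': 190.73305507973538, 'extrinsics': array([[ 0.0044, -0.9964,  0.0848,  0.3682],
       [-1.    , -0.0043,  0.0019, -0.013 ],
       [-0.0015, -0.0848, -0.9964,  1.7921],
       [ 0.    ,  0.    ,  0.    ,  1.    ]])}
wrist {'fovy': 65.70646984690485, 'cx': 254.45838866573914, 'cy': 192.71208029698917, 'mount': array([[-0.0001, -0.283 ,  0.9591, -0.1418],
       [-0.001 , -0.9591, -0.283 ,  0.0723],
       [ 1.    , -0.001 , -0.0002, -0.0014],
       [ 0.    ,  0.    ,  0.    ,  1.    ]])}
```

View pics/scene0.png

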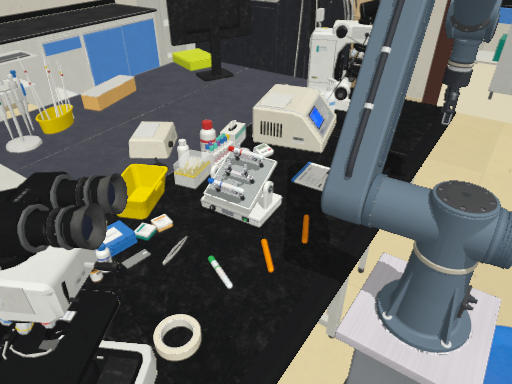

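View pics/top0.png

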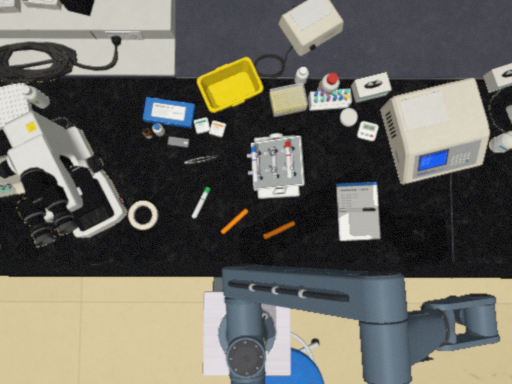

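```bash
cat > h.py <<'E'
from station import status, snapshot, camera_params
import cv2, numpy as np
from scipy.spatial.transform import Rotation as R
np.set_printoptions(precision=4,suppress=True)
def cam(n,s=None):
    p=camera_params(n); f=192/np.tan(np.radians(p['fovy']/2))
    if n=='wrist':
        T=np.eye(4);T[:3,:3]=R.from_quat(s['tool_rot']).as_matrix();T[:3,3]=s['tcp_pos']
        return n,f,p['cx'],p['cy'],T@p['mount']
    return n,f,p['cx'],p['cy'],p['extrinsics']
def ray(c,uv):
    n,f,cx,cy,E=c; d=np.array([uv[0]-cx,uv[1]-cy])/f
    if n=='wrist':
        r=np.hypot(*d); v=np.r_[d/r*np.sin(r),np.cos(r)] if r>0 else np.array([0,0,1.])
    else: v=np.r_[d,1]
    v=E[:3,:3]@v; return E[:3,3],v/np.linalg.norm(v)
def onz(c,uv,z):
    o,v=ray(c,uv); return o+v*(z-o[2])/v[2]
def proj(c,P):
    n,f,cx,cy,E=c; q=E[:3,:3].T@(np.asarray(P)-E[:3,3])
    if n=='wrist':
        h=np.hypot(q[0],q[1]); k=np.arctan2(h,q[2])/h
        return np.array([cx+f*k*q[0],cy+f*k*q[1]])
    return np.array([cx+f*q[0]/q[2],cy+f*q[1]/q[2]])
def tri(rs):
    A=np.zeros((3,3));b=np.zeros(3)
    for o,v in rs:
        M=np.eye(3)-np.outer(v,v);A+=M;b+=M@o
    P=np.linalg.solve(A,b); return P,[np.linalg.norm(np.cross(P-o,v)) for o,v in rs]
def blobs(img,lo,hi,roi,amin=4):
    x0,y0,x1,y1=roi; h=cv2.cvtColor(img[y0:y1,x0:x1],cv2.COLOR_RGB2HSV)
    m=cv2.inRange(h,np.array(lo),np.array(hi)); n,l,st,ce=cv2.connectedComponentsWithStats(m)
    return [(ce[i]+[x0,y0],int(st[i,4])) for i in range(1,n) if st[i,4]>=amin]
E
python3 - <<'E'
from h import *
a=cv2.imread('pics/scene0.png')[:,:,::-1];b=cv2.imread('pics/top0.png')[:,:,::-1]
A=cam('scene');B=cam('top')
for nm,c,im,roi,mr in(('scene',A,a,(195,245,245,300),(195,135,290,230)),('top',B,b,(185,180,222,225),(240,130,310,200))):
    for col,lo,hi,r in(('green',(45,80,50),(85,255,255),roi),('white',(0,0,150),(179,70,255),roi),('blue',(95,120,80),(125,255,255),mr),('red',(170,120,80),(179,255,255),mr),('red0',(0,120,80),(8,255,255),mr)):
        for u,n in blobs(im,lo,hi,r): print(nm,col,u,n, onz(c,u,.008) if col in('green','white') else '')
v=np.hstack([cv2.resize(a[140:230,190:290],None,fx=4,fy=4,interpolation=2),cv2.resize(b[125:215,185:310][:, :],(500,360),interpolation=2)])
w=np.hstack([cv2.resize(a[240:300,195:315],None,fx=3,fy=3,interpolation=2),cv2.resize(b[180:240,185:305],None,fx=3,fy=3,interpolation=2)])
w=np.hstack([w,np.zeros((180,v.shape[1]-w.shape[1],3),np.uint8)])
o=np.vstack([v,w]);o=cv2.resize(o,(800,int(800*o.shape[0]/o.shape[1])));cv2.imwrite('pics/crop1.png',o[:,:,::-1])
E
```

```text
scene green [211.0233 258.3721] 43 [0.5294 0.1482 0.008 ]
scene green [218.6 265.6] 5 [0.4945 0.1582 0.008 ]
scene white [221.4444 274.0167] 180 [0.4688 0.1782 0.008 ]
scene blue [222.9091 139.4545] 33 
scene blue [206.8462 146.3846] 13 
scene blue [210.2059 179.9118] 34 
scene red [204.4375 141.1875] 16 
scene red [212.6 140.6] 5 
scene red0 [230.5    148.0385] 26 
scene red0 [240.25 151.5 ] 4 
top green [206.875 189.325] 40 [0.5247 0.1509 0.008 ]
top white [199.3089 204.7236] 123 [0.467  0.1784 0.008 ]
top blue [253.0833 149.0833] 24 
top red0 [287.1154 143.8462] 26
```

View pics/crop1.png

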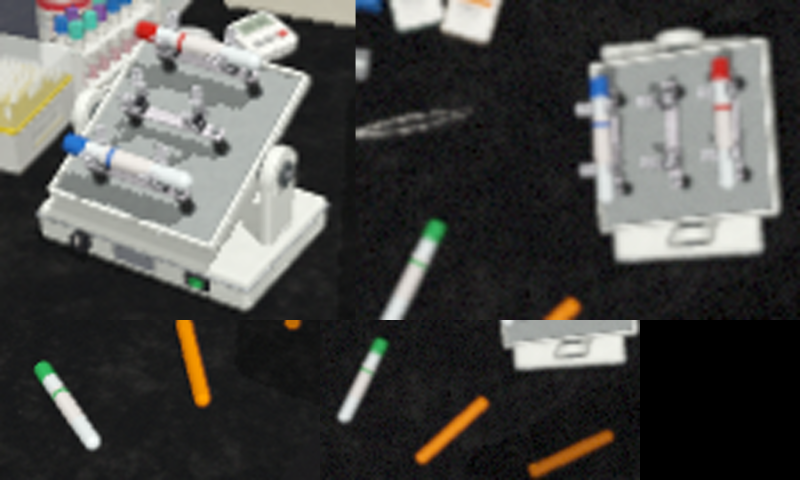

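The loose tube has its green cap at top (207,189) / scene (211,258). The two orange rods at top (235,221) and (279,230) are look-alikes and stay where they are. The free place lies between the blue and red tubes on the mixer.

```bash
python3 - <<'E'
from h import *
A=cam('scene');B=cam('top')
for n,u,v in(('blue',(210.2,179.9),(253.1,149.1)),('red',(230.5,148),(287.1,143.8)),('green',(211,258.4),(206.9,189.3))): print(n,*tri([ray(A,u),ray(B,v)]))
s=status.sense(); M=R.from_quat(s['tool_rot']).as_matrix(); print(M)
# rows for waypoint from here
def to(p,q,yaw): # delta in tool axes
    return M.T@(np.array(q)-p)*1000
p=s['tcp_pos']
print(to(p,(.45,-.4,.25),0)); print(to(np.array((.45,-.4,.25)),(.47,.10,.25),0))
E
```

```text
blue [ 0.6575 -0.0191  0.1319] [np.float64(0.0022299300565837847), np.float64(0.0022299300565839417)]
red [ 0.6659 -0.1342  0.1878] [np.float64(0.0015166053073466953), np.float64(0.001516605307346846)]
green [0.5253 0.1511 0.0123] [np.float64(0.0011033045504217397), np.float64(0.0011033045504218204)]
[[-0.0001  0.9709  0.2394]
 [ 0.002   0.2394 -0.9709]
 [-1.      0.0003 -0.0019]]
[ -19.2176  340.9919 -128.2861]
[   0.9817  139.1356 -480.6665]
```

>>> arm_command(series=[[[-12.5, 43, -16, 0], [-12.5, 43, -16, 0], [-12.5, 43, -16, 0], [-12.5, 43, -16, 0], [-12.5, 43, -16, 0], [-12.5, 43, -16, 0], [-12.5, 43, -16, 0], [-12.5, 43, -16, 0]]], jaw=100)

```text
t: 0.9
tcp_pos: [0.4542, -0.3986, 0.3314]
tool_rot: [0.436, 0.557, -0.436, 0.556]
force: [1.0, 0.5, 0.2]
finger_gap: 0.999
```

>>> arm_command(series=[[[0, 27, -32, 0.02], [0, 27, -32, 0.02], [0, 27, -32, 0.02], [0, 27, -32, 0.02], [0, 27, -32, 0.02], [0, 27, -32, 0.02], [0, 27, -32, 0.02], [0, 27, -32, 0.02], [0, 0, 0, 0], [0, 0, 0, 0]]])

```text
t: 1.9
tcp_pos: [0.6218, -0.1103, 0.3305]
tool_rot: [0.478, 0.521, -0.479, 0.52]
force: [-0.5, 0.2, 0.4]
finger_gap: 1.001
```

```bash
python3 - <<'E'
from h import *
import pickle
s=status.sense(); im=snapshot('wrist'); print(s['tcp_pos'],s['t'],s['force'],R.from_quat(s['tool_rot']).as_matrix())
pickle.dump((s,im),open('w1.pkl','wb'))
cv2.imwrite('pics/w1.png',cv2.resize(im,None,fx=1.5,fy=1.5,interpolation=2)[:,:,::-1])
E
```

```text
[ 0.6218 -0.1103  0.3305] 1.9 [-0.4977  0.223   0.3904] [[-0.0017  0.9965  0.0841]
 [ 0.      0.0841 -0.9965]
 [-1.     -0.0017 -0.0001]]
```

View pics/w1.png

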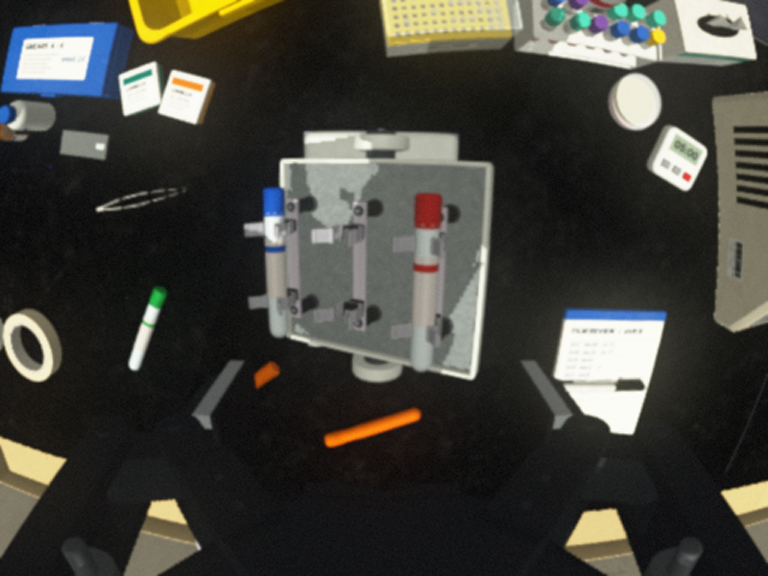

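>>> arm_command(series=[[[0, -2, -40, 0], [0, -2, -40, 0], [0, -2, -40, 0], [0, -2, -40, 0], [0, 0, 0, 0], [0, 0, 0, 0]]])

```text
t: 2.55
tcp_pos: [0.6004, 0.0468, 0.3314]
tool_rot: [0.479, 0.52, -0.479, 0.52]
force: [-1.5, -0.5, 0.3]
finger_gap: 1.0
```

```bash
python3 - <<'E'
from h import *
import pickle
s=status.sense(); im=snapshot('wrist'); print(s['tcp_pos'],s['t'])
pickle.dump((s,im),open('w2.pkl','wb'))
cv2.imwrite('pics/w2.png',cv2.resize(im,None,fx=1.5,fy=1.5,interpolation=2)[:,:,::-1])
E
```

```text
[0.6004 0.0468 0.3314] 2.55
```

View pics/w2.png

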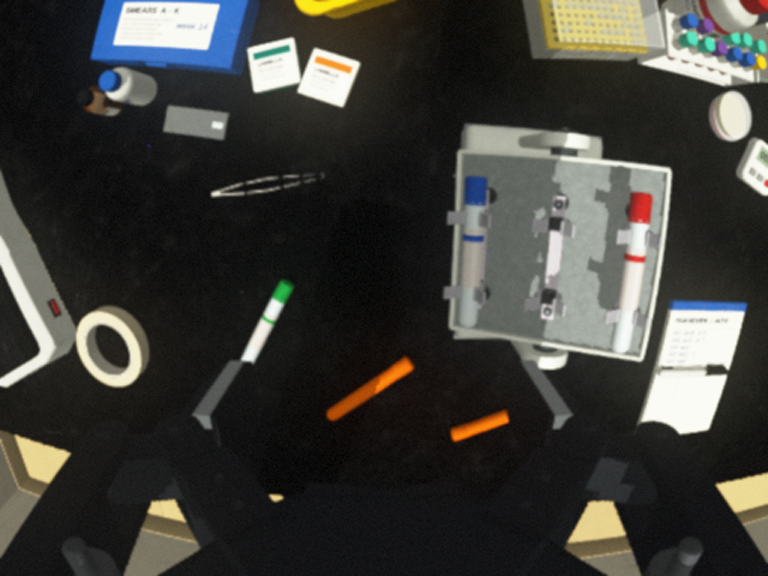

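```bash
python3 - <<'E'
from h import *
import pickle
D=[pickle.load(open(f,'rb')) for f in('w1.pkl','w2.pkl')]
C=[cam('wrist',s) for s,_ in D]
rois=dict(blue=[(172,118,195,148),(305,112,330,145)],red=[(270,122,298,158),(414,122,440,156)],green=[(95,186,115,208),(175,182,198,205)])
lim=dict(blue=[((100,110,40),(130,255,255))],red=[((170,110,60),(179,255,255)),((0,110,60),(8,255,255))],green=[((45,90,40),(85,255,255))])
cap={}
for k in rois:
    cs=[]
    for (s,im),(x0,y0,x1,y1) in zip(D,rois[k]):
        h=cv2.cvtColor(im[y0:y1,x0:x1],cv2.COLOR_RGB2HSV); m=sum(cv2.inRange(h,np.array(a),np.array(b)) for a,b in lim[k])
        n,l,st,ce=cv2.connectedComponentsWithStats(m.astype(np.uint8)); i=1+st[1:,4].argmax()
        cs.append(ce[i]+[x0,y0]); print(k,cs[-1],st[i])
    cap[k]=cs
    print(k,*tri([ray(c,u) for c,u in zip(C,cs)]))
    if k=='green': print([onz(c,u,.0083) for c,u in zip(C,cs)])
tips=dict(blue=[(278,337),(468,326)],red=[(422,370),(622,352)],green=[(134,369),(249,361)])
for k in tips:
    us=[(np.array(u)+.5)/1.5-.5 for u in tips[k]]
    print(k,'tip',*tri([ray(c,u) for c,u in zip(C,us)]),[onz(c,u,.008) for c,u in zip(C,us)] if k=='green' else '')
E
```

```text
blue [181.2107 133.625 ] [  2   6  15  20 280]
blue [316.607  126.6615] [  5   6  15  19 257]
blue [ 0.6571 -0.0199  0.1301] [np.float64(0.0002058318515486684), np.float64(0.00020583185154862484)]
red [284.972  140.0204] [  6   7  19  24 393]
red [426.4406 138.0524] [  5   6  16  21 286]
red [ 0.6643 -0.135   0.1844] [np.float64(5.899366168535123e-06), np.float64(5.899366168558008e-06)]
green [104.7755 197.5306] [  3   4  14  16 147]
green [188.289  193.5954] [  5   4  16  17 173]
green [0.5252 0.1519 0.0084] [np.float64(0.00011573580734744709), np.float64(0.00011573580734750485)]
[array([0.5253, 0.152 , 0.0083]), array([0.525 , 0.152 , 0.0083])]
blue tip [ 0.5456 -0.0279  0.1334] [np.float64(0.0007561229684786679), np.float64(0.0007561229684785224)] 
red tip [ 0.5531 -0.143   0.1896] [np.float64(8.241631997648218e-06), np.float64(8.241631997715949e-06)] 
green tip [0.4379 0.1872 0.0265] [np.float64(0.005085484759907765), np.float64(0.005085484759907781)] [array([0.4212, 0.1996, 0.008 ]), array([0.434 , 0.1931, 0.008 ])]
```

>>> arm_command(series=[[[10, 0, 0, 0.128], [10, 0, 0, 0.128], [10, 0, 0, 0.128], [10, 0, 0, 0.128], [30, -33, -13, 0], [30, -33, -13, 0], [30, -33, -13, 0], [30, -33, -13, 0], [30, -33, -13, 0], [0, 0, 0, 0]]], jaw=60)

```text
t: 3.6
tcp_pos: [0.4714, 0.1752, 0.1377]
tool_rot: [-0.591, -0.384, 0.599, -0.38]
force: [-0.5, -0.2, 0.2]
finger_gap: 0.602
```

```bash
python3 - <<'E'
from h import *
import pickle
s=status.sense(); im=snapshot('wrist'); M=R.from_quat(s['tool_rot']).as_matrix();print(s['tcp_pos'],s['t'],s['finger_gap'],s['force'],M)
pickle.dump((s,im),open('w3.pkl','wb')); c=cam('wrist',s)
h=cv2.cvtColor(im,cv2.COLOR_RGB2HSV); m=cv2.inRange(h,np.array((45,90,40)),np.array((85,255,255)))
n,l,st,ce=cv2.connectedComponentsWithStats(m)
for i in range(1,n):
    if st[i,4]>30: print(ce[i],st[i],onz(c,ce[i],.0083))
print('pred mid',proj(c,(.4774,.1738,.008)),'tool delta',M.T@(np.array((.4774,.1738,.008))-s['tcp_pos'])*1000)
cv2.imwrite('pics/w3.png',cv2.resize(im,None,fx=1.5,fy=1.5,interpolation=2)[:,:,::-1])
E
```

```text
[0.4714 0.1752 0.1377] 3.6 0.6018482273109325 [-0.528  -0.1576  0.1641] [[-0.0131  0.9091 -0.4164]
 [-0.0014 -0.4164 -0.9092]
 [-0.9999 -0.0114  0.0067]]
[421.4268  31.6585] [417  26  10  12  82] [ 0.5455 -0.0422  0.0083]
[253.1119 118.1284] [243 105  22  28 545] [0.5268 0.1517 0.0083]
[252.6143 160.4429] [243 158  20   5  70] [0.4915 0.1684 0.0083]
pred mid [253.666 176.13 ] tool delta [129.5643   7.5571  -2.0726]
```

View pics/w3.png

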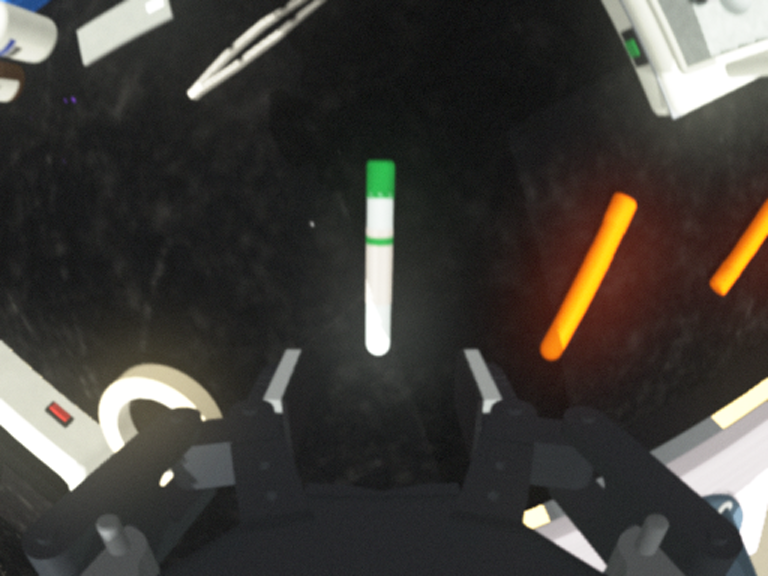

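>>> arm_command(series=[[[33, 4.3, -1.3, 0.005], [33, 4.3, -1.3, 0], [33, 0, 0, 0], [24, 0, 0, 0], [8, 0, 0, 0], [0, 0, 0, 0], [0, 0, 0, 0]]])

```text
t: 4.35
tcp_pos: [0.4887, 0.1735, 0.0113]
tool_rot: [0.597, 0.379, -0.596, 0.38]
force: [-0.0, -1.0, 0.5]
finger_gap: 0.601
```

```bash
python3 - <<'E'
from h import *
s=status.sense(); im=snapshot('wrist'); M=R.from_quat(s['tool_rot']).as_matrix();print(s['tcp_pos'],s['t'],s['finger_gap'],s['force'],M)
print('tool delta',M.T@(np.array((.4788,.1738,.008))-s['tcp_pos'])*1000)
cv2.imwrite('pics/w4.png',cv2.resize(im,None,fx=1.5,fy=1.5,interpolation=2)[:,:,::-1])
E
```

```text
[0.4887 0.1735 0.0113] 4.35 0.6007498395460076 [-0.0127 -0.9965  0.5427] [[ 0.0027  0.9063 -0.4227]
 [ 0.0002 -0.4227 -0.9063]
 [-1.      0.0024 -0.0014]]
tool delta [ 3.3152 -9.0522  3.9227]
```

View pics/w4.png

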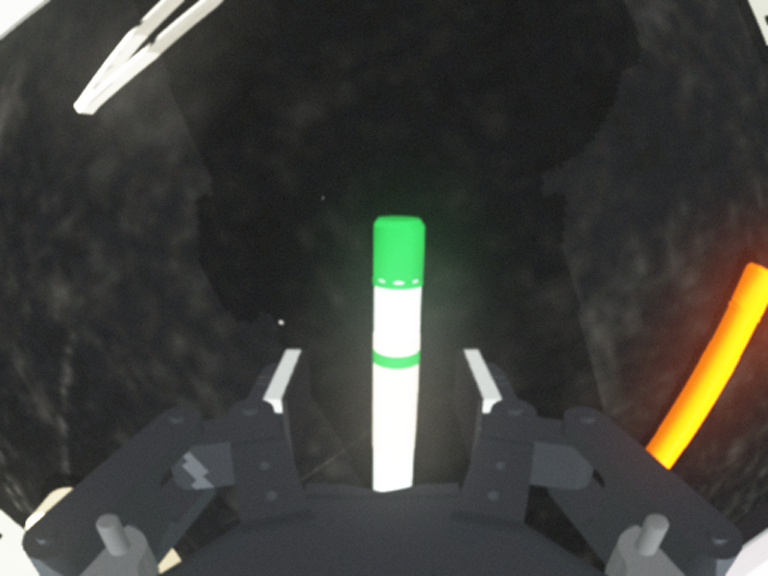

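>>> arm_command(series=[[[2, -9, 3.9, 0.01], [6, 0, 0, 0], [0, 0, 0, 0], [0, 0, 0, 0], [0, 0, 0, 0]]])

```text
t: 4.9
tcp_pos: [0.4774, 0.1746, 0.0024]
tool_rot: [0.598, 0.377, -0.598, 0.377]
force: [0.6, -0.8, 0.0]
finger_gap: 0.598
```

```bash
python3 - <<'E'
from h import *
s=status.sense(); im=snapshot('wrist'); M=R.from_quat(s['tool_rot']).as_matrix();print(s['tcp_pos'],s['t'],s['finger_gap'],s['force'],np.arctan2(M[1,1],M[0,1]),M[:,0])
c=cam('wrist',s)
h=cv2.cvtColor(im,cv2.COLOR_RGB2HSV); m=cv2.inRange(h,np.array((45,90,40)),np.array((85,255,255)))
n,l,st,ce=cv2.connectedComponentsWithStats(m)
for i in range(1,n):
    if st[i,4]>30:
        P=onz(c,ce[i],.0095);print(ce[i],st[i],P,'in tool',M.T@(P-s['tcp_pos'])*1000)
        ys,xs=np.nonzero(l==i)
# label lateral edges
w=(cv2.cvtColor(im,cv2.COLOR_RGB2GRAY)>170)
for r in range(190,320,15):
    x=[q for q in range(225,300) if w[r,q]]; 
    if x: print(r,x[0],x[-1],M.T@(onz(c,((x[0]+x[-1])/2,r),.010)-s['tcp_pos'])*1000)
E
```

```text
[0.4774 0.1746 0.0024] 4.9 0.5980096652778747 [ 0.5507 -0.823   0.0302] -0.4449214103520748 [ 0.0005  0.0001 -1.    ]
[256.9672 147.6685] [ 238  121   40   54 1949] [0.5253 0.1519 0.0095] in tool [-7.0733 53.0078 -0.2159]
[256.5625 228.1213] [240 221  34  13 272] [0.4897 0.1691 0.0095] in tool [-7.0912 13.4709 -0.3623]
190 240 273 [-7.5823 33.0981 -0.4202]
205 240 273 [-7.5856 25.6673 -0.4126]
220 240 273 [-7.5891 17.977  -0.403 ]
235 240 273 [-7.5928  9.9719 -0.3912]
250 241 272 [-7.5966  1.5888 -0.3772]
265 241 272 [-7.6006 -7.2457 -0.3606]
280 241 271 [ -7.6048 -16.6174  -0.6071]
295 242 270 [ -7.6094 -26.6308  -0.5923]
310 242 269 [ -7.6142 -37.4095  -0.8579]
```

>>> arm_command(series=[[[0, 0, 0, 0], [0, 0, 0, 0], [0, 0, 0, 0], [0, 0, 0, 0], [0, 0, 0, 0], [0, 0, 0, 0], [0, 0, 0, 0], [0, 0, 0, 0]]], jaw=0, force=80)

```text
t: 5.75
tcp_pos: [0.4772, 0.1744, 0.0026]
tool_rot: [0.598, 0.377, -0.598, 0.377]
force: [-1.2, -0.5, 5.5]
finger_gap: 0.149
```

>>> arm_command(series=[[[-10, 0, 0, 0], [-25, 0, 0, 0], [-25, 0, 0, 0], [-20, 0, 0, 0], [-10, 0, 0, 0], [0, 0, 0, 0], [0, 0, 0, 0], [0, 0, 0, 0]]])

```text
t: 6.55
tcp_pos: [0.4763, 0.1743, 0.0914]
tool_rot: [-0.597, -0.378, 0.599, -0.377]
force: [-0.1, 0.1, 0.3]
finger_gap: 0.15
```

```bash
cat > chk.py <<'E'
from h import *
import sys
s=status.sense(); im=snapshot('wrist'); M=R.from_quat(s['tool_rot']).as_matrix();print(s['tcp_pos'],s['t'],s['finger_gap'],s['force'],np.arctan2(M[1,1],M[0,1]),M[:,0])
c=cam('wrist',s); E=c[4]
h=cv2.cvtColor(im,cv2.COLOR_RGB2HSV); m=cv2.inRange(h,np.array((45,90,40)),np.array((85,255,255)))
n,l,st,ce=cv2.connectedComponentsWithStats(m)
for i in range(1,n):
    if st[i,4]>150 and abs(ce[i][0]-255)<40:
        P=onz(c,ce[i],s['tcp_pos'][2]+.006);print(ce[i],st[i],'in tool at depth -6',M.T@(P-s['tcp_pos'])*1000)
cv2.imwrite(sys.argv[1],cv2.resize(im,None,fx=1.5,fy=1.5,interpolation=2)[:,:,::-1])
E
python3 chk.py pics/w5.png
```

```text
[0.4763 0.1743 0.0914] 6.55 0.14994735534120196 [-0.1491  0.0877  0.3389] -0.4452820567802441 [-0.0022 -0.0003 -1.    ]
[254.9169 147.9557] [ 235  122   41   53 1962] in tool at depth -6 [-6.0989 52.7437 -1.1492]
[254.8188 227.5906] [238 220  35  14 298] in tool at depth -6 [-6.0261 13.3023 -1.2196]
```

View pics/w5.png

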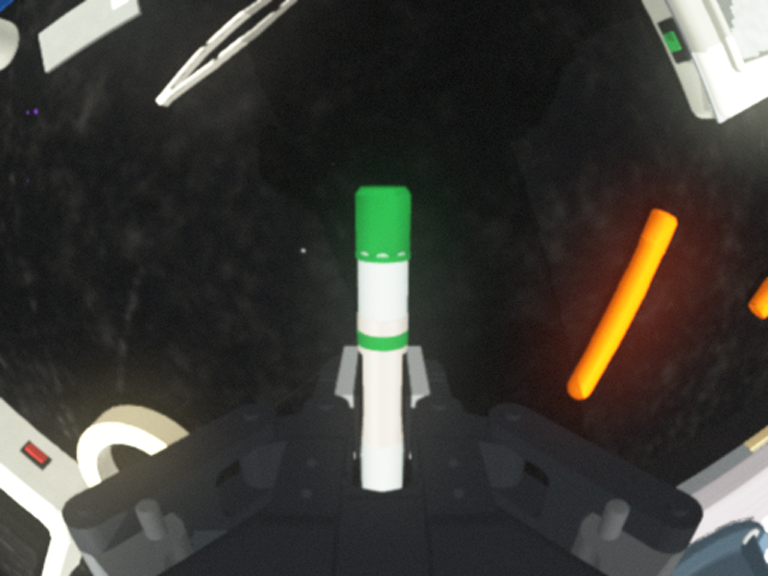

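>>> arm_command(series=[[[-40, 0, 0, -0.128], [-40, 0, 0, -0.128], [-40, 0, 0, -0.128], [-40, 0, 0, -0.128], [0, 19, 41.5, 0], [0, 19, 41.5, 0], [0, 19, 41.5, 0], [0, 19, 41.5, 0], [0, 19, 41.5, 0], [0, 19, 41.5, 0]]])

```text
t: 7.6
tcp_pos: [0.6076, -0.068, 0.2509]
tool_rot: [0.483, 0.517, -0.483, 0.516]
force: [0.8, 0.6, -0.3]
finger_gap: 0.15
```

>>> arm_command(series=[[[0, 0, 0, 0], [0, 0, 0, 0], [0, 0, 0, 0], [0, 0, 0, 0]]])

```text
t: 8.0
tcp_pos: [0.6065, -0.0649, 0.2519]
tool_rot: [0.482, 0.517, -0.483, 0.516]
force: [-0.2, 0.9, -0.1]
finger_gap: 0.151
```

```bash
python3 chk.py pics/w6.png; python3 - <<'E'
from h import *
s=status.sense(); c=cam('wrist',s); im=cv2.imread('pics/w6.png')
for n,P in(('blue',(.6571,-.0199,.1301)),('red',(.6643,-.135,.1844)),('seat',(.608,-.081,.157))): print(n,proj(c,P),proj(c,P)*1.5)
a=cv2.resize(im,(512,384),interpolation=cv2.INTER_AREA)[:,:,::-1]
import pickle; pickle.dump((s,a),open('w6.pkl','wb'))
for lo,hi in(((100,110,40),(130,255,255)),((170,110,60),(179,255,255)),((0,110,60),(6,255,255))):
    print([(u,n) for u,n in blobs(a.copy(),lo,hi,(120,60,400,300),30)])
E
```

```text
[ 0.6065 -0.0649  0.2519] 8.0 0.15074378965061644 [-0.2413  0.9086 -0.0875] 0.06834988191712377 [-0.0016  0.0007 -1.    ]
[254.4288 148.8287] [ 236  124   37   51 1763] in tool at depth -6 [-6.0819 53.0569 -1.4415]
[254.3664 227.6473] [238 221  34  13 292] in tool at depth -6 [-6.0207 13.9865 -1.5117]
blue [209.4273 128.9184] [314.1409 193.3775]
red [357.2683 137.0649] [535.9024 205.5973]
seat [275.5608 194.9223] [413.3413 292.3835]
[(array([209.3133, 128.8835]), 498), (array([210.6447, 170.4737]), 76)]
[]
[(array([357.127 , 136.8088]), 685), (array([353.5, 187.7]), 120)]
```

View pics/w6.png

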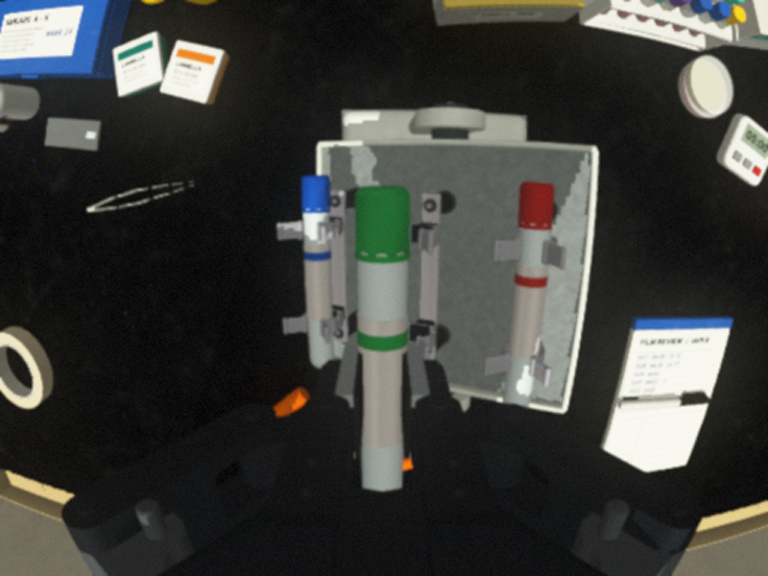

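>>> arm_command(series=[[[20, 0.4, 2.6, 0.002], [20, 0, 0, 0], [18, 0, 0, 0], [10, 0, 0, 0], [0, 0, 0, 0], [0, 0, 0, 0], [0, 0, 0, 0], [0, 0, 0, 0]]])

```text
t: 8.85
tcp_pos: [0.6087, -0.0691, 0.1854]
tool_rot: [0.484, 0.515, -0.483, 0.517]
force: [0.4, -1.2, -0.3]
finger_gap: 0.147
```

```bash
cat > st.py <<'E'
from h import *
s=status.sense(); M=R.from_quat(s['tool_rot']).as_matrix(); yaw=.066; th=.44
sy=np.array([np.cos(yaw),np.sin(yaw),0]);l=np.array([-np.sin(yaw),np.cos(yaw),0]);sz=np.sin(th)*l+np.cos(th)*np.array([0,0,1]);sx=np.cross(sy,sz)
S=np.array([.6083,-.0824,.1573]); P=s['tcp_pos']-.0055*M[:,0]; d=P-S
print('t',s['t'],'tcp',s['tcp_pos'],'tube in seat xyz mm',1000*np.array([d@sx,d@sy,d@sz]),'yaw',np.arctan2(M[1,1],M[0,1]),'tip',M[:,0])
f=s['force'];print('F seat',f@sx,f@sy,f@sz,'torque',s['ft_torque'],'gap',s['finger_gap'])
E
python3 st.py
```

```text
t 8.85 tcp [ 0.6087 -0.0691  0.1854] tube in seat xyz mm [ 2.3117  1.2405 36.0627] yaw 0.06493271398919673 tip [ 0.002  -0.0006 -1.    ]
F seat 0.9860065073265645 0.33979017933709155 -0.7842362270252755 torque [ 0.0428 -0.0044 -0.0193] gap 0.14687140601489268
```

>>> arm_command(series=[[[4, -1, -1, 0], [6, 0, 2.6, 0], [5, 0, 3, 0], [2, 0, 1, 0], [0, 0, 0, 0], [0, 0, 0, 0], [0, 0, 0, 0]]])

```text
t: 9.55
tcp_pos: [0.6075, -0.0747, 0.1674]
tool_rot: [0.484, 0.516, -0.483, 0.516]
force: [0.2, -0.5, 0.4]
finger_gap: 0.153
```

```bash
python3 st.py
```

```text
t 9.55 tcp [ 0.6075 -0.0747  0.1674] tube in seat xyz mm [-0.3785 -0.2477 17.4556] yaw 0.06475851170356689 tip [ 0.0003 -0.     -1.    ]
F seat 0.6637176597711055 0.1869706764353351 0.09636103289467055 torque [0.0046 0.0005 0.0104] gap 0.15339042463198127
```

>>> arm_command(series=[[[0, 0, 0, 0], [0, 0, 0, 0]]])

```text
t: 9.75
tcp_pos: [0.6075, -0.0746, 0.1675]
tool_rot: [0.484, 0.516, -0.483, 0.516]
force: [0.1, 0.1, -0.4]
finger_gap: 0.148
```

```bash
python3 st.py; python3 chk.py pics/w7.png
```

```text
t 9.75 tcp [ 0.6075 -0.0746  0.1675] tube in seat xyz mm [-0.431  -0.2949 17.5521] yaw 0.064863089994487 tip [ 0.0004 -0.0001 -1.    ]
F seat -0.3098173525833692 0.0951978496711665 -0.3233924979728548 torque [-0.0642  0.0526 -0.0388] gap 0.14847172342384454
[ 0.6075 -0.0746  0.1675] 9.75 0.14847172342384454 [ 0.0856  0.1485 -0.4246] 0.064863089994487 [ 0.0004 -0.0001 -1.    ]
[254.5076 148.8925] [ 237  124   36   51 1767] in tool at depth -6 [-5.9817 53.0068 -1.4064]
[254.4232 227.6758] [238 221  34  13 293] in tool at depth -6 [-5.9953 13.9538 -1.4847]
```

View pics/w7.png

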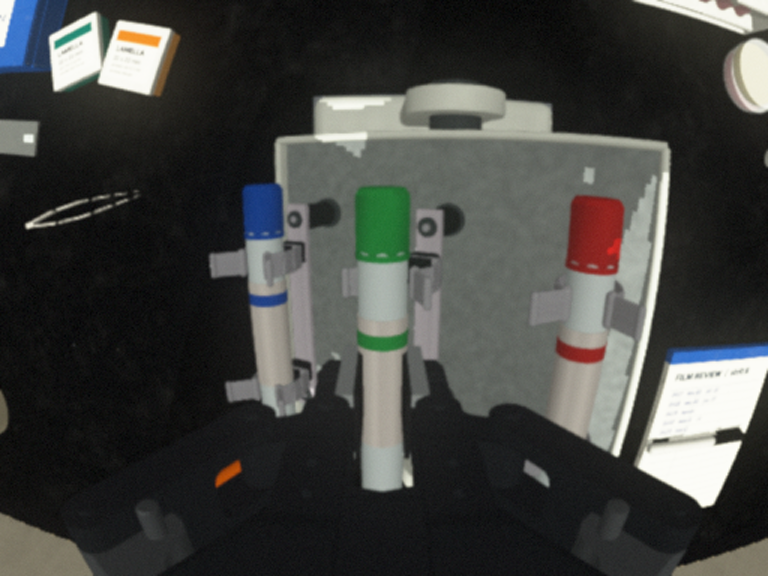

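>>> arm_command(series=[[[0.9, 0, 0.4, 0], [0.9, 0, 0.45, 0], [0.9, 0, 0.4, 0], [0.9, 0, 0.45, 0], [0.9, 0, 0.4, 0], [0.9, 0, 0.45, 0], [0.9, 0, 0.4, 0], [0, 0, 0, 0], [0, 0, 0, 0]]])

```text
t: 10.7
tcp_pos: [0.6078, -0.0774, 0.1612]
tool_rot: [0.484, 0.516, -0.483, 0.516]
force: [-0.4, 2.2, 1.9]
finger_gap: 0.147
```

```bash
python3 st.py
```

```text
t 10.7 tcp [ 0.6078 -0.0774  0.1612] tube in seat xyz mm [-0.5429 -0.2015 10.6994] yaw 0.06484757788815904 tip [ 0.0005  0.0002 -1.    ]
F seat -1.1855642981232175 -0.25685301620584716 2.6873389327347974 torque [ 0.3182 -0.1129  0.0439] gap 0.14666824419956254
```

>>> arm_command(series=[[[0.9, 0, 0.4, 0], [0.9, 0, 0.45, 0], [0.9, 0, 0.4, 0], [0.9, 0, 0.45, 0], [0, 0, 0, 0], [0, 0, 0, 0]]])

```text
t: 11.3
tcp_pos: [0.6079, -0.0795, 0.1575]
tool_rot: [0.484, 0.516, -0.484, 0.516]
force: [0.1, 1.9, 3.5]
finger_gap: 0.152
```

```bash
python3 st.py
```

```text
t 11.3 tcp [ 0.6079 -0.0795  0.1575] tube in seat xyz mm [-0.2146 -0.1837  6.4321] yaw 0.06467793424274239 tip [ 0.0005 -0.0003 -1.    ]
F seat -0.1857936601104282 0.22109401201297119 4.000120923789665 torque [ 0.3255 -0.0678  0.041 ] gap 0.15224269966742054
```

>>> arm_command(series=[[[0.9, 0, 0.4, 0], [0.9, 0, 0.45, 0], [0.9, 0, 0.4, 0], [0, 0, 0, 0], [0, 0, 0, 0]]])

```text
t: 11.8
tcp_pos: [0.608, -0.0805, 0.1551]
tool_rot: [0.484, 0.516, -0.483, 0.516]
force: [0.7, 2.1, 6.9]
finger_gap: 0.148
```

```bash
python3 st.py
```

```text
t 11.8 tcp [ 0.608  -0.0805  0.1551] tube in seat xyz mm [-0.3127 -0.1731  3.8436] yaw 0.06471418347876075 tip [ 0.0006  0.     -1.    ]
F seat 1.0914174772514504 0.8579396438724988 7.158383819431078 torque [0.4297 0.0011 0.0312] gap 0.14803869876260076
```

>>> arm_command(series=[[[0.9, 0, 0.4, 0], [0.9, 0, 0.45, 0], [0, 0, 0, 0], [0, 0, 0, 0]]])

```text
t: 12.2
tcp_pos: [0.6075, -0.082, 0.1522]
tool_rot: [0.483, 0.516, -0.484, 0.516]
force: [0.1, -0.9, 1.1]
finger_gap: 0.149
```

```bash
python3 st.py
```

```text
t 12.2 tcp [ 0.6075 -0.082   0.1522] tube in seat xyz mm [-0.2528 -0.7711  0.5889] yaw 0.0652109273087438 tip [-0.0009 -0.001  -1.    ]
F seat 1.3151673812614193 0.023354672595251397 0.5614099455872322 torque [-0.0626 -0.1355  0.1651] gap 0.14877779499548174
```

The push fell from about 7 N to 0.5 N with the axis at about the seat height, so the clips seem to have snapped. I'll press on moderately to make sure it is home.

>>> arm_command(series=[[[1.35, 0, 0.65, 0], [1.35, 0, 0.65, 0], [1.35, 0, 0.65, 0], [1.35, 0, 0.65, 0], [0, 0, 0, 0], [0, 0, 0, 0]]])

```text
t: 12.8
tcp_pos: [0.6078, -0.0839, 0.1477]
tool_rot: [0.483, 0.516, -0.484, 0.516]
force: [-0.7, 1.1, 5.0]
finger_gap: 0.148
```

```bash
python3 st.py
```

```text
t 12.8 tcp [ 0.6078 -0.0839  0.1477] tube in seat xyz mm [-0.4025 -0.6031 -4.3096] yaw 0.06486691763361135 tip [-0.0003  0.0001 -1.    ]
F seat 1.0589643351983686 -0.6378720630527908 5.016765105998818 torque [-0.0013  0.1698  0.1258] gap 0.14848526401046877
```

>>> arm_command(series=[[[1.35, 0, 0.65, 0], [1.35, 0, 0.65, 0], [1.35, 0, 0.65, 0], [1.35, 0, 0.65, 0], [0, 0, 0, 0], [0, 0, 0, 0]]])

```text
t: 13.4
tcp_pos: [0.6079, -0.086, 0.143]
tool_rot: [0.484, 0.516, -0.483, 0.516]
force: [-3.2, 2.2, 8.7]
finger_gap: 0.149
```

```bash
python3 st.py
```

```text
t 13.4 tcp [ 0.6079 -0.086   0.143 ] tube in seat xyz mm [-0.4777 -0.6093 -9.4683] yaw 0.06515245734680997 tip [-0.0001  0.0006 -1.    ]
F seat 1.5331263002029565 -3.057044895407058 8.903425596657922 torque [0.3199 0.2845 0.2041] gap 0.14937057777205845
```

>>> arm_command(series=[[[1.35, 0, 0.65, 0], [1.35, 0, 0.65, 0], [1.35, 0, 0.65, 0], [0, 0, 0, 0], [0, 0, 0, 0]]])

```text
t: 13.9
tcp_pos: [0.6085, -0.0866, 0.1404]
tool_rot: [0.484, 0.516, -0.483, 0.516]
force: [-4.4, 6.7, 14.8]
finger_gap: 0.149
```

```bash
python3 st.py
```

```text
t 13.9 tcp [ 0.6085 -0.0866  0.1404] tube in seat xyz mm [ -1.0419  -0.1059 -12.1266] yaw 0.06534564830148497 tip [ 0.0014  0.0021 -1.    ]
F seat -0.022423787133244666 -3.9574582916480985 16.410676562225024 torque [0.7306 0.3467 0.2586] gap 0.1492426575379304
```

>>> arm_command(series=[[[-2.7, 0, -1.3, 0], [-2.7, 0, -1.3, 0], [-2.7, 0, -1.3, 0], [-2.7, 0, -1.3, 0], [-1.4, 0, -0.6, 0], [0, 0, 0, 0], [0, 0, 0, 0], [0, 0, 0, 0]]])

```text
t: 14.7
tcp_pos: [0.6082, -0.0829, 0.15]
tool_rot: [0.484, 0.516, -0.484, 0.516]
force: [0.5, 0.2, 1.6]
finger_gap: 0.15
```

```bash
python3 st.py
```

```text
t 14.7 tcp [ 0.6082 -0.0829  0.15  ] tube in seat xyz mm [-0.3777 -0.1369 -1.8475] yaw 0.06445849757207517 tip [ 0.0004  0.0001 -1.    ]
F seat 0.5475607339394175 0.4763654913649715 1.507509076471442 torque [ 0.1395 -0.3412  0.2512] gap 0.150199494622761
```

>>> arm_command(series=[[[0, 0, 0, 0], [0, 0, 0, 0], [0, 0, 0, 0], [0, 0, 0, 0], [0, 0, 0, 0]]], jaw=36)

```text
t: 15.2
tcp_pos: [0.6078, -0.0828, 0.1502]
tool_rot: [0.484, 0.516, -0.484, 0.516]
force: [0.1, -0.1, -0.2]
finger_gap: 0.36
```

```bash
python3 st.py
```

```text
t 15.2 tcp [ 0.6078 -0.0828  0.1502] tube in seat xyz mm [-0.4045 -0.5275 -1.6234] yaw 0.06462576361342617 tip [-0.0003  0.     -1.    ]
F seat 0.02894531742183172 0.06027186248934683 -0.222351148218956 torque [-0.0417  0.0624  0.0184] gap 0.3598957101255657
```

>>> arm_command(series=[[[-3, 0, 0, 0], [-10, 0, 0, 0], [-20, 0, 0, 0], [-30, 0, 0, 0], [-30, 0, 0, 0], [-20, 0, 0, 0], [-10, 0, 0, 0], [0, 0, 0, 0], [0, 0, 0, 0], [0, 0, 0, 0]]])

```text
t: 16.2
tcp_pos: [0.607, -0.0824, 0.2718]
tool_rot: [0.483, 0.517, -0.484, 0.515]
force: [-0.7, 0.2, 0.2]
finger_gap: 0.36
```

```bash
python3 st.py; python3 - <<'E'
from h import *
s=status.sense(); im=snapshot('wrist'); c=cam('wrist',s)
cv2.imwrite('pics/w8.png',cv2.resize(im,None,fx=1.5,fy=1.5,interpolation=2)[:,:,::-1])
def cen(ls):
    h=cv2.cvtColor(im[60:300,120:400],cv2.COLOR_RGB2HSV); m=sum(cv2.inRange(h,np.array(a),np.array(b)) for a,b in ls).astype(np.uint8)
    n,l,st,ce=cv2.connectedComponentsWithStats(m); i=np.argsort(-st[1:,4])[:2]+1; return [ce[k]+[120,60] for k in i]
B=np.array([.6571,-.0199,.1301]);Rd=np.array([.6643,-.135,.1844])
for nm,ls,P in(('blue',[((100,110,40),(130,255,255))],B),('red',[((170,110,60),(179,255,255)),((0,110,60),(6,255,255))],Rd),('green',[((45,90,40),(85,255,255))],(B+Rd)/2)):
    k=cen(ls); print(nm,'cap,ring',*k,'pred cap',proj(c,P)); print('   world at pred z',[onz(c,u,P[2]) for u in k])
E
```

```text
t 16.2 tcp [ 0.607  -0.0824  0.2718] tube in seat xyz mm [ 51.0638  -1.272  108.5412] yaw 0.06473989799793568 tip [-0.003   0.0009 -1.    ]
F seat -0.13385301245891723 -0.7173245680810504 0.2565496437793122 torque [ 0.0339 -0.0055  0.0052] gap 0.35986816151339523
blue cap,ring [194.3079 126.8425] [195.8923 165.4308] pred cap [194.4157 126.8507]
   world at pred z [array([ 0.6571, -0.0198,  0.1301]), array([ 0.6192, -0.0224,  0.1301])]
red cap,ring [327.7652 131.8243] [325.4495 179.4128] pred cap [328.1275 132.0001]
   world at pred z [array([ 0.6644, -0.1347,  0.1844]), array([ 0.626 , -0.1372,  0.1844])]
green cap,ring [255.3723 127.9574] [254.7692 171.141 ] pred cap [254.4782 128.0907]
   world at pred z [array([ 0.6609, -0.0782,  0.1573]), array([ 0.6229, -0.0801,  0.1573])]
```

View pics/w8.png

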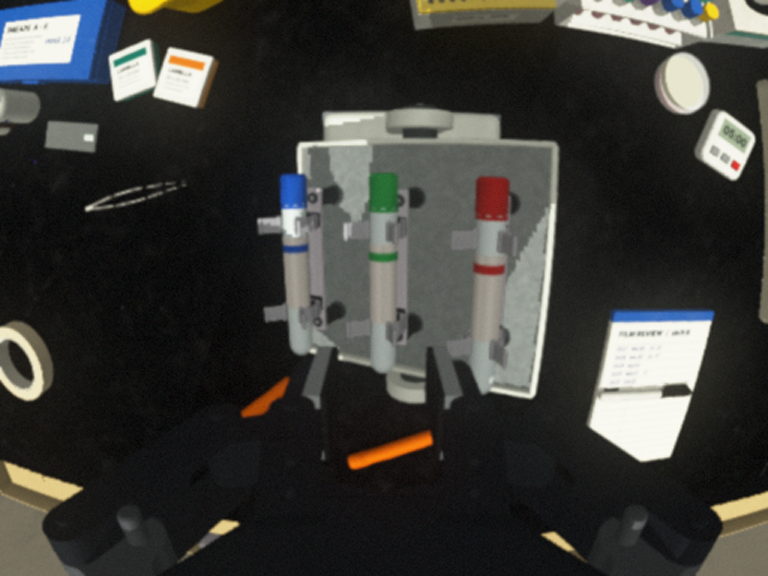

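>>> arm_command(series=[[[0, 0, -30, 0], [0, 0, -40, 0], [0, 0, -40, 0], [0, 0, -30, 0], [0, 0, 0, 0], [0, 0, 0, 0], [0, 0, 0, 0], [0, 0, 0, 0]]])

```text
t: 17.05
tcp_pos: [0.599, 0.0557, 0.2729]
tool_rot: [0.484, 0.516, -0.484, 0.515]
force: [0.0, -0.3, -1.0]
finger_gap: 0.355
```

```bash
python3 - <<'E'
from h import *
s=status.sense(); im=snapshot('wrist'); c=cam('wrist',s); print(s['tcp_pos'],s['t'])
B=np.array([.6571,-.0199,.1301]);Rd=np.array([.6643,-.135,.1844])
for nm,ls,P in(('blue',[((100,110,40),(130,255,255))],B),('red',[((170,110,60),(179,255,255)),((0,110,60),(6,255,255))],Rd),('green',[((45,90,40),(85,255,255))],(B+Rd)/2)):
    p=proj(c,P); x0,y0=(p-16).astype(int); h=cv2.cvtColor(im[y0:y0+32,x0:x0+32],cv2.COLOR_RGB2HSV); m=sum(cv2.inRange(h,np.array(a),np.array(b)) for a,b in ls).astype(np.uint8)
    n,l,st,ce=cv2.connectedComponentsWithStats(m); i=1+st[1:,4].argmax(); u=ce[i]+[x0,y0]
    print(nm,u,'pred',p,'at z',onz(c,u,P[2]),'expected',P)
E
```

```text
[0.599  0.0557 0.2729] 17.05
blue [336.869  128.7995] pred [336.9233 128.6095] at z [ 0.6569 -0.0199  0.1301] expected [ 0.6571 -0.0199  0.1301]
red [464.8961 142.026 ] pred [464.7677 141.9922] at z [ 0.6643 -0.1352  0.1844] expected [ 0.6643 -0.135   0.1844]
green [401.2809 134.2165] pred [401.6439 134.2261] at z [ 0.6607 -0.0771  0.1573] expected [ 0.6607 -0.0775  0.1573]
```

>>> arm_command(series=[[[-10, 0, 40, 0], [-10, 0, 40, 0], [0, 0, 40, 0], [0, 0, 40, 0], [0, 0, 40, 0], [0, 0, 40, 0], [0, 0, 0, 0], [0, 0, 0, 0], [0, 0, 0, 0], [0, 0, 0, 0]]])

```text
t: 18.1
tcp_pos: [0.6142, -0.1813, 0.2933]
tool_rot: [0.483, 0.516, -0.483, 0.516]
force: [0.1, -0.6, -0.4]
finger_gap: 0.359
```

```bash
cat > v.py <<'E'
from h import *
import sys,pickle
s=status.sense(); im=snapshot('wrist'); c=cam('wrist',s); print(s['tcp_pos'],s['t'],s['qd'].round(3))
B=np.array([.6571,-.0199,.1301]);Rd=np.array([.6643,-.135,.1844]); out={}
off=-.0382*np.array([.9978,.066,0])
for nm,ls,P in(('blue',[((100,80,40),(130,255,255))],B),('red',[((170,80,60),(179,255,255)),((0,80,60),(6,255,255))],Rd),('green',[((45,70,40),(85,255,255))],(B+Rd)/2)):
  for part,Q,w in(('cap',P,17),('ring',P+off,13)):
    p=proj(c,Q); x0,y0=(p-w).astype(int); h=cv2.cvtColor(im[y0:y0+2*w,x0:x0+2*w],cv2.COLOR_RGB2HSV); m=sum(cv2.inRange(h,np.array(a),np.array(b)) for a,b in ls).astype(np.uint8)
    n,l,st,ce=cv2.connectedComponentsWithStats(m); i=1+st[1:,4].argmax(); u=ce[i]+[x0,y0]; out[nm,part]=ray(c,u); print(nm,part,u-p,st[i,4])
pickle.dump(out,open(sys.argv[1],'wb'))
E
python3 v.py a.pkl
```

```text
[ 0.6142 -0.1813  0.2933] 18.1 [ 0.007 -0.003 -0.004 -0.001 -0.001 -0.002]
blue cap [ 0.8108 -0.4064] 349
blue ring [ 0.4739 -0.3694] 63
red cap [-0.3661 -0.0561] 525
red ring [-0.5801 -0.0366] 110
green cap [ 0.871  -0.3125] 418
green ring [ 1.2265 -0.4317] 67
```

>>> arm_command(series=[[[0, 0, -40, 0], [0, 0, -40, 0], [0, 0, -40, 0], [0, 0, -40, 0], [0, 0, -40, 0], [0, 0, -30, 0], [0, 0, 0, 0], [0, 0, 0, 0], [0, 0, 0, 0], [0, 0, 0, 0]]])

```text
t: 19.15
tcp_pos: [0.5997, 0.046, 0.2933]
tool_rot: [0.484, 0.516, -0.484, 0.516]
force: [0.0, 1.3, -0.1]
finger_gap: 0.365
```

```bash
python3 v.py b.pkl; python3 - <<'E'
from h import *
import pickle
a,b=[pickle.load(open(f,'rb')) for f in('a.pkl','b.pkl')]
yaw,th=.066,.44
sy=np.array([np.cos(yaw),np.sin(yaw),0]);l=np.array([-np.sin(yaw),np.cos(yaw),0]);sz=np.sin(th)*l+np.cos(th)*np.array([0,0,1]);sx=np.cross(sy,sz)
for part in('cap','ring'):
    P={k:tri([a[k,part],b[k,part]])[0] for k in('blue','red','green')}; d=P['green']-(P['blue']+P['red'])/2
    print(part,P,'green rel seat mm',1000*np.array([d@sx,d@sy,d@sz]), 'span',np.linalg.norm(P['red']-P['blue']))
E
```

```text
[0.5997 0.046  0.2933] 19.15 [-0.006  0.002  0.     0.004 -0.001  0.001]
blue cap [-0.2873  0.3121] 350
blue ring [-0.1115 -0.1082] 64
red cap [0.0269 0.1589] 378
red ring [ 0.0323 -0.1365] 77
green cap [-0.2388  0.119 ] 373
green ring [-0.399  -0.4189] 66
cap {'blue': array([ 0.657 , -0.02  ,  0.1283]), 'red': array([ 0.6643, -0.1348,  0.1848]), 'green': array([ 0.6607, -0.0779,  0.1558])} green rel seat mm [ 0.1104  0.0179 -0.8663] span 0.12810284573789485
ring {'blue': array([ 0.6191, -0.0225,  0.129 ]), 'red': array([ 0.6264, -0.1371,  0.185 ]), 'green': array([ 0.6226, -0.0805,  0.155 ])} green rel seat mm [-0.2385 -0.1894 -2.1383] span 0.12770701589908914
```

```bash
python3 -c "
from station import ticket,status
s=status.sense();print(s['t'],s['force'],s['finger_gap']);print(ticket.sign_off())"
```

```text
19.2 [ 0.3506332  -0.05585481 -0.34142314] 0.3588022708498544
the job is handed in; nothing more can be done
None
```

I loaded the green-capped tube into the free middle place of the mixer, cap on the far side like the other two, let it go and handed the job in at 19.2 s. The sign-off gives no verdict, so success isn't confirmed.

- **Snap-in:** I laid the tube square over the clips and pressed along the platform's tilt. The push built to about 7 N, then dropped to 0.6 N with the tube at seat height. Pressing on, it rose about 1 N per mm to 9 N, with no second snap.
- **Hardest push:** the last 3 mm or so read about 16 N, more than 1 N per mm predicts, and I don't know why. The tube had sunk about 12 mm by then, well short of the rail's 21.5 mm limit. I backed off to about 1.5 N before opening the fingers a little and lifting clear.
- **Position check:** two wrist views put the tube within about 0.3 mm of the seat across and along the clips, with both clips around it.
- **Weakest check:** height is the least certain. Those views gave −0.9 mm at the cap and −2.1 mm at its green ring, slightly past the 2 mm limit. A rougher earlier pair gave about +1.5 mm. I took this spread as camera noise, since a tube not snapped in would sit several millimetres higher.
- **Bystanders:** the arm stayed clear of the forceps, tape, marker and orange look-alikes, and in the last picture I viewed (just after letting go) they looked undisturbed. I didn't measure them.

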